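# Edge a sole template over the block's edge and lay it on the rest

## Task

The thin aluminium sole template lies flat on the wooden block. Press lightly on it and slide it, flat, until its heel sticks out over the block's front edge (the edge towards the robot) far enough to pinch by its two sides; then pick it up by the heel and lay it down gently on the two-bar rest, flat and centred across both bars, lengthwise over them. Leave the hammer, the tin and the brush alone and do not drop the template.

Things in the scene. Friction and masses are not known exactly. Their poses are not given: they have to be found in the camera images.
- template: Bare aluminium plate in the outline of a shoe sole, 220 mm long, 3 mm thick, about 120 g, loose and flat on the block. Origin: middle of its length, on its underside, within 8 mm of its centre of mass. +x runs from heel to toe, z up. Heel half (x -110 to -5 mm): 58 mm wide, sides straight and parallel at y = -29 and +29 mm, corners rounded 12 mm. Toe half: up to 84 mm wide.
- heel_end (a point): Middle of the template's heel end, on its underside, 110 mm from the origin along its -x. At first 5 to 35 mm inside the block's front edge. Lying flat it offers fingers only a 3 mm edge. Shut fingertips pressed on its middle with 6 to 12 N drag it: it slides more easily on the block (friction about 0.35) than under the tips.
- block: Fixed varnished wooden block 270 x 180 x 60 mm (x, y, z), turned up to 15 degrees; origin in the middle of its underside, on the table. Flat top 60 mm above the origin. Hard and unyielding: feel for it slowly. While the template is slid out it must not bear on the block with more than 20 N.
- front_edge (a point): Middle of the block's front top edge (the 180 mm edge that faces the robot). Beyond it, in the block's -x, is free air down to the table.
- rest: Fixed wooden rest, turned up to 15 degrees: two bars 24 mm wide, 160 mm long (along y), 35 mm high, at x = -45 and +45 mm, joined between them by 10 mm high rails at y = -70 and +70 mm. Origin: its centre, on the table. A template laid right lies along its x, middle over the origin, either end to the robot; the heel then juts 53 mm past the bar. The template must not press or hit it with over 25 N.
- rest_top (a point): Point midway between the two bars, at the height of their tops (35 mm above the table).
- hammer: Hammer lying on the table, wooden handle along x. Bystander.
- tin: Closed tin 70 mm across, 100 mm high, standing on the table. Bystander.
- brush: Brush lying on the table along x. Bystander.
There are look-alikes about, which are no part of the job. Leave any pink or turquoise look-alike of the rest alone.

How it is judged (in metres and radians):
On the way, in this order (a step that is already met when the one before it is completed fails the run):
1. the template's heel end stands at least 30 mm out past the block's front edge while the template still lies flat on the block (x of heel_end in the frame of block below -0.165 m and angle between template's own z axis and vertical below 0.06 rad and z of template in the frame of block below 0.064 m and contact force between template and block above 0.2 N), for 0.2 s.
2. the fingers hold the template clear of the block, at least 15 mm above its top (z of template in the frame of block above 0.075 m and contact force between the fingers and template above 1 N and contact force between template and block below 0.05 N), for 0.2 s.
At the end, for the whole second after the job is handed in: The template lies flat (within 3.4 degrees) and at rest on the tops of both bars of the rest, its middle within 30 mm of the rest's centre and its length within 0.25 rad of the rest's x, either way round, let go by the fingers (horizontal distance between template and rest below 0.03 m and angle between the x axis of template and the x axis of rest, either way round below 0.25 rad and angle between template's own z axis and vertical below 0.06 rad and z of template in the frame of rest between 0.031 and 0.039 m and contact force between template and rest above 0.3 N and contact force between the fingers and template below 0.05 N and linear speed of template below 0.02 m/s); the robot touches nothing.
It fails at once if while the template is being slid out (heel end less than 30 mm past the front edge), it bears on the block with more than 20 N (contact force between template and block above 20 N and x of heel_end in the frame of block above -0.165 m).
It fails at once if the template hits or bears on the rest with more than 25 N (contact force between template and rest above 25 N).
It fails at once if the template is dropped to the table (its middle lower than 20 mm) (height (world z) of template below 0.02 m).
It fails at once if the hammer, the tin or the brush is moved more than 15 mm (distance of any of hammer, tin, brush from where it was at the start of the episode above 0.015 m).
It also fails if it takes over 67 s, if anything falls off the work surface, if the arm or the gripper's body presses on something with over 40 N, if the wrist force passes 120 N, or if a joint passes its speed limit or range.

## Robot

A 6-joint arm with a two-finger parallel gripper is mounted at the origin on the work surface. World frame = base frame: x ahead of the robot, y to its left, z up, the work surface at z = 0. Lengths are in m, angles in degrees, forces in N, time in s.
With the tool pointing down it reaches from about 0.25 to 0.725 m from the base axis. Payload 9.7 kg.
Tool frame: the origin (TCP) lies at the very end of the fingers, on their centre line; the grasp point (between the pads) lies 19 mm behind it; z points along the fingers, y is the direction in which the jaws open and shut (so a half turn about z gives the same grasp; the last joint's range is limited). The gripper opens to 85 mm and grips with 20 to 120 N. Pads are 22 mm wide; open, the fingers measure 114 mm over their backs; the gripper's body (76 mm by 85 mm) begins 54 mm behind the grasp point. The pads swing forward as they close: fully open they stand 13 mm farther back than shut.
Start: joints at [74.943, 4.979, 10.078, 95.1, 0, 90], TCP at [0.143, 0.531, 0.231] pointing down, gripper open.
Joint ranges: [-179.16, 179.16], [-48.56, 103.87], [-65.8, 70.77], [-126.05, 130.52], [-82.76, 87.17], [-180, 180]. Speed limits (degrees/s): [127.2, 127.2, 147.25, 180, 180, 180].

## Interface

Orientations are given as [roll, pitch, yaw] about the fixed x, y, z axes, in that order (R = Rz(yaw) Ry(pitch) Rx(roll)).
In Python, from workcell import bot gives the robot as it stands.
- The arm moves only by the shell command python3 -m pendant 'ROWS' [FORCE]. ROWS is JSON, a list that holds one entry, the list of rows, each a list of 7 numbers: the shift along the tool's x, y, z in cm, then the turn, a rotation vector about the tool's x, y, z in rad, then the opening in per cent of the stroke, from 0 (shut) to 100 (fully open). In form: [[[dx, dy, dz, ax, ay, az, gripper], ...]]. A call has 1 to 5 rows; each row shifts and turns the pose as measured when the row begins, along the tool's axes as they then stand; what a row does not reach is not made up. A row lasts 1/12 s, in which the tool goes at most 41.7 mm and 7.16 degrees, less where a joint would pass 70% of its speed; a pose out of reach is approached as far as the arm can. A call with a gripper value outside its range is refused whole. The fingers move at their own pace and stop on an object; FORCE is the grip in N (left out, the last holds). Time passes only in rows, so rows that do not move let the fingers close. It gives the time, the measured TCP pose, the force and the opening at its end, in the units of the state.
- bot.get_obs(): the state, without advancing time (a new reading comes with each control period).
- bot.camera(name): name is "scene" or "top"; returns the picture (420x560x3 uint8, red, green, blue); there is no depth.
- bot.get_calibration(name): a dict with "intrinsics" (3x3 intrinsics, pixels), "pose" (4x4, takes a point from camera to world coordinates). Camera axes: x right, y down, z forward; pixel columns grow to the right and rows downward; lengths in m; the calibration is good to about 2 mm. A picture is of the moment at which its call begins. get_calibration takes no time and is no camera call.
- bot.job_done(): hands the job in, once; it reports no verdict.
Trained networks look in the newest picture that a camera, given by its name, has taken for a name from the list of things; names that differ only in an ending like _2 or _b are one class to them, and where a whole thing is asked for, a point or a joint stands for the part that bears it (a point fixed in the world has none). Each returns a list of dicts, best first, with "confidence" (0 to 1); they miss things now and then, are a little off and sometimes report something else, mostly with a low value. They report only what shows in the picture. A call takes as long as a camera call. They do not tell look-alikes from the thing itself.
- bot.masks_of(camera, thing): "pixels" (420x560 bool, what is visible of it) and "extent" ([left, top, right, bottom] in pixels, round what is visible of it).
- bot.mark_of(camera, thing): "uv" ([column, row] in pixels: a listed point, or the origin of a listed thing).
The state is a dict: "time": time; "q": joint angles; "qd": joint speeds; "joint_efforts": joint torques, N m; "ee_pos": TCP position; "tcp_rot": TCP orientation; "wrist_force": force on the tool from outside, world axes, zero at the start; "torque": the same for the moment, N m; "opening": finger opening in m.
Only numpy, scipy, OpenCV 4.12 (cv2) and the standard library are available. Lean on these libraries where they do the work, as an engineer would, in place of code of your own. Each camera call takes 0.05 s, during which the arm holds its last target. There are 200 camera calls.

## Working session

There is one attempt and no reset: what is moved stays moved. The work goes in short steps, Python scripts to look and compute and a shell command to move; the robot and the scene stay as the last step left them, time stands still between calls to the robot, and variables do not carry over. Pictures are saved under pics/ and viewed, about 8 in all and at most 12, crops included, and the job is handed in when it is done.

```bash
mkdir -p pics; ls; cat > h.py <<'E'
import numpy as np, cv2
from workcell import bot
from scipy.spatial.transform import Rotation as R
def ray(cam,uv,z):
    c=bot.get_calibration(cam);K=np.array(c["intrinsics"]);T=np.array(c["pose"])
    d=T[:3,:3]@np.linalg.solve(K,[uv[0],uv[1],1.]);o=T[:3,3]
    return o+d*(z-o[2])/d[2]
def save(cam,name,crop=None,s=1):
    im=bot.camera(cam)[:,:,::-1]
    if crop: im=im[crop[1]:crop[3],crop[0]:crop[2]]
    cv2.imwrite("pics/"+name,cv2.resize(im,None,fx=s,fy=s,interpolation=cv2.INTER_CUBIC))
def st():
    o=bot.get_obs();print(o["time"],np.round(o["ee_pos"],4),np.round(o["tcp_rot"],3),np.round(o["wrist_force"],1),round(o["opening"],4),np.round(o["q"],1))
E
python3 - <<'E'
from h import *
st()
save("top","t1.png",s=1.4);save("scene","s1.png",s=1.4)
for cam in("top","scene"):
    c=bot.get_calibration(cam);print(cam,np.round(c["pose"],3).tolist())
    for n,z in(("template",.06),("heel_end",.06),("block",0),("front_edge",.06),("rest",0),("rest_top",.035),("tin",0.05),("hammer",0.01),("brush",0.01)):
        for m in bot.mark_of(cam,n): print(n,round(m["confidence"],2),np.round(m["uv"],1),np.round(ray(cam,m["uv"],z),4))
E
```

```text
pics
0.0 [0.1428 0.5309 0.2306] [-1.79924e+02  1.00000e-03  1.64944e+02] [-0.5  0.5 -0.1] 0.0857 [74.9  5.  10.  95.1 -0.  90. ]
top [[-0.018, -0.994, 0.105, 0.36], [-1.0, 0.02, 0.015, -0.013], [-0.017, -0.105, -0.994, 1.39], [0.0, 0.0, 0.0, 1.0]]
template 0.63 [225.3 170.3] [0.6244 0.1694 0.06  ]
heel_end 0.71 [218.9 204.7] [0.515  0.1901 0.06  ]
block 0.86 [219.8 174.3] [0.6232 0.1959 0.    ]
block 0.57 [329.7 171.7] [ 0.6242 -0.1674  0.    ]
front_edge 0.94 [209. 215.] [0.4831 0.2214 0.06  ]
rest 0.83 [327.4 172.4] [ 0.622  -0.1598  0.    ]
rest 0.68 [377.4 288.6] [ 0.2417 -0.308   0.    ]
rest 0.61 [220.2 275.2] [0.2927 0.1959 0.    ]
rest 0.59 [402.8 137.2] [ 0.7351 -0.4129  0.    ]
rest 0.56 [304.5 247.6] [ 0.3765 -0.0782  0.    ]
rest_top 0.97 [217.3 273.8] [0.2989 0.1998 0.035 ]
rest_top 0.96 [406.5 135.4] [ 0.7314 -0.415   0.035 ]
rest_top 0.79 [331.3 167.2] [ 0.6321 -0.1691  0.035 ]
rest_top 0.68 [383.4 289.4] [ 0.2419 -0.319   0.035 ]
rest_top 0.61 [303.9 245.5] [ 0.3827 -0.0748  0.035 ]
tin 0.73 [281.4 123.1] [ 0.777  -0.0113  0.05  ]
brush 0.62 [137.6 227.2] [0.4524 0.46
[... 594 characters left out ...]
est 0.84 [168.7 370.9] [ 0.7284 -0.4086  0.    ]
rest 0.79 [297.5 169.8] [0.3093 0.1956 0.    ]
rest 0.72 [240.7 285.3] [ 0.613  -0.1707  0.    ]
rest_top 0.96 [241.7 278.1] [ 0.6161 -0.1662  0.035 ]
rest_top 0.9 [235.7 207.3] [ 0.3878 -0.0709  0.035 ]
rest_top 0.78 [137.7 204.1] [ 0.2253 -0.3171  0.035 ]
rest_top 0.69 [165.6 363.9] [ 0.7267 -0.407   0.035 ]
rest_top 0.62 [298.7 158.2] [0.2953 0.2081 0.035 ]
rest_top 0.42 [332.9 197.5] [0.5024 0.1989 0.035 ]
tin 0.65 [329.1 308.1] [ 0.804  -0.0301  0.05  ]
tin 0.65 [353.6 220. ] [0.6153 0.1875 0.05  ]
tin 0.53 [350.1 232.7] [0.647 0.151 0.05 ]
hammer 0.81 [127.2 287.4] [ 0.4751 -0.4273  0.01  ]
brush 0.55 [381.3 168.5] [0.4568 0.4316 0.01  ]
```

View pics/t1.png

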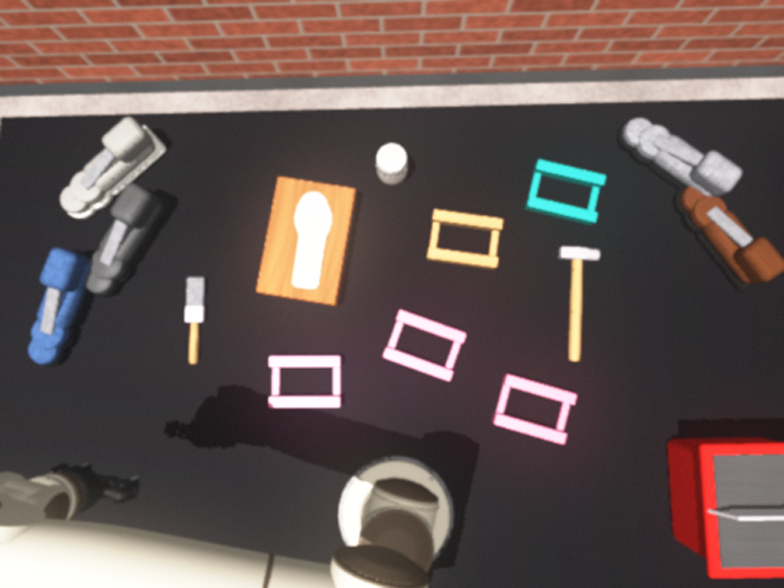

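View pics/s1.png

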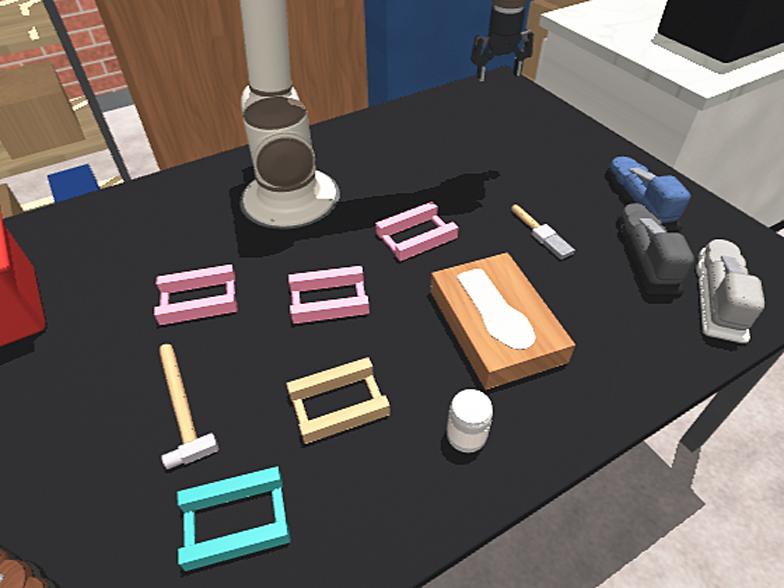

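Both pictures show the wooden block at about (307,240)/1.4 with the white template on it. There are five rest-like frames in the top image (original pixels):
- pink at (218,273), (304,246) and (382,292)
- turquoise at (404,136)
- natural wood at (332,170)

The wooden one fits the description. Next I fit the poses and confirm it in a crop.

```bash
cat > fit.py <<'E'
from h import *
def masks(cam,n,near):
    best=None
    for m in bot.masks_of(cam,n):
        p=np.array(m["pixels"]);e=m["extent"]
        c=np.array([(e[0]+e[2])/2,(e[1]+e[3])/2])
        if np.hypot(*(c-near))<25 and (best is None or m["confidence"]>best[0]): best=(m["confidence"],p)
    return best
def rect(cam,mask,z):
    cs,_=cv2.findContours(mask.astype(np.uint8),cv2.RETR_EXTERNAL,cv2.CHAIN_APPROX_NONE)
    c=max(cs,key=cv2.contourArea)[:,0,:]
    w=np.array([ray(cam,p,z)[:2] for p in c],np.float32)
    r=cv2.minAreaRect(w*1000);return r,w
E
python3 - <<'E'
from fit import *
for cam,nt,nb,nr in(("top",(222,170),(219,172),(332,170)),("scene",(352,222),(358,230),(241,285))):
    im=bot.camera(cam)
    for n,near,z in(("template",nt,.063),("block",nb,.06),("rest",nr,.035)):
        b=masks(cam,n,np.array(near))
        if b is None: print(cam,n,None);continue
        r,w=rect(cam,b[1],z);print(cam,n,round(b[0],2),b[1].sum(),np.round(r[0],1),np.round(r[1],1),round(r[2],1))
    if cam=="top":
        cv2.imwrite("pics/c1.png",cv2.resize(im[110:230,170:370,::-1],None,fx=4,fy=4,interpolation=cv2.INTER_CUBIC))
E
```

```text
top template 0.91 1347 [620.9 177.3] [ 83.1 215.2] 88.6
top block 0.58 3662 [618.3 189.6] [191.5 278.4] 78.8
top rest 0.61 1186 [ 619.3 -167.1] [163.7 121.7] 80.8
scene template 0.68 1338 [621.7 180.2] [ 80.1 218.3] 83.4
scene block 0.68 4555 [634.2 177.1] [201.9 301.4] 79.4
scene rest 0.96 2120 [ 631.2 -173.5] [161.1 133.4] 80.3
```

View pics/c1.png

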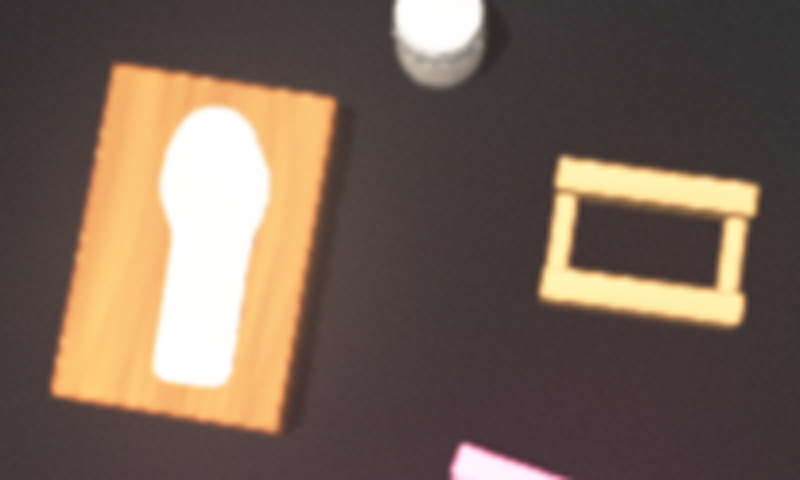

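The crop confirms the natural-wood frame at (332,170) as the rest and the template on the block at (223,171), heel towards the robot. Now a sharper fit of the poses, using shape models in both cameras.

```bash
cat > pose.py <<'E'
from h import *
from scipy.optimize import least_squares, minimize
def proj(cam,P):
    c=bot.get_calibration(cam);T=np.linalg.inv(np.array(c["pose"]));p=(T[:3,:3]@np.asarray(P).T).T+T[:3,3]
    q=(np.array(c["intrinsics"])@p.T).T;return q[:,:2]/q[:,2:]
def place(pose,L,z): 
    a=pose[2];c,s=np.cos(a),np.sin(a)
    return np.c_[pose[0]+c*L[:,0]-s*L[:,1],pose[1]+s*L[:,0]+c*L[:,1],np.full(len(L),z) if np.isscalar(z) else z]
def boxpts(x0,x1,y0,y1): return np.array([[x0,y0],[x1,y0],[x1,y1],[x0,y1]])
def fill(shape,polys):
    S=4;m=np.zeros((420*S,560*S),np.uint8)
    for p in polys: cv2.fillPoly(m,[np.round((p+.5)*S).astype(int)],1)
    return cv2.resize(m.astype(np.float32),(560,420),interpolation=cv2.INTER_AREA)
def solid(cam,pose,x0,x1,y0,y1,z0,z1):
    L=boxpts(x0,x1,y0,y1);P=np.r_[place(pose,L,z0),place(pose,L,z1)]
    return cv2.convexHull(proj(cam,P).astype(np.float32))[:,0]
def m_rest(cam,p): return fill(None,[solid(cam,p,s*.045-.012,s*.045+.012,-.08,.08,0,.035) for s in(-1,1)]+[solid(cam,p,-.033,.033,s*.07-.006,s*.07+.006,0,.01) for s in(-1,1)])
def m_block(cam,p): return fill(None,[solid(cam,p,-.135,.135,-.09,.09,0,.06)])
def fit(model,obs,p0):
    def cost(v):
        p=np.array(v)/[1000,1000,200];return sum(np.abs(model(c,p)-o).sum() for c,o in obs.items())
    v0=np.array(p0)*[1000,1000,200]
    r=minimize(cost,v0,method="Nelder-Mead",options=dict(initial_simplex=v0+np.array([[0,0,0],[12,0,0],[0,12,0],[0,0,12]]),xatol=.1,fatol=.5))
    return r.x/[1000,1000,200],r.fun
def heelline(cam,white,z,toe=(1,0)):
    "centre line of the straight heel part and both ends from white mask"
    cs,_=cv2.findContours(white.astype(np.uint8),cv2.RETR_EXTERNAL,cv2.CHAIN_APPROX_NONE)
    ys,xs=np.nonzero(white);w=np.array([ray(cam,p,z)[:2] for p in np.c_[xs,ys]])
    c=w.mean(0);d=np.linalg.svd(w-c,full_matrices=False)[2][0]
    if d@np.array(toe)<0:d=-d
    for _ in range(5):
        n=np.array([-d[1],d[0]]);t=(w-c)@d;u=(w-c)@n
        t0=np.percentile(t,.3);k=(t>t0+.015)&(t<t0+.095)
        a=np.polyfit(t[k],u[k],1);d=d+a[0]*n;d/=np.linalg.norm(d);c=c+a[1]*n
    n=np.array([-d[1],d[0]]);t=(w-c)@d;
    return c+d*(t.min()+t.max())/2,np.degrees(np.arctan2(d[1],d[0])),t.max()-t.min(),4*np.std(((w-c)@n)[k])*.866
E
python3 - <<'E'
from pose import *
im={c:bot.camera(c) for c in("top","scene")}
hsv={c:cv2.cvtColor(im[c],cv2.COLOR_RGB2HSV) for c in im}
def comp(m,seed):
    n,l=cv2.connectedComponents(m.astype(np.uint8));
    y,x=np.nonzero(m);i=np.argmin((x-seed[0])**2+(y-seed[1])**2);return l==l[y[i],x[i]]
white={c:(hsv[c][...,1]<60)&(hsv[c][...,2]>190) for c in im}
wood={c:(hsv[c][...,0]>3)&(hsv[c][...,0]<32)&(hsv[c][...,1]>70)&(hsv[c][...,2]>75) for c in im}
tm={"top":comp(white["top"],(222,170)),"scene":comp(white["scene"],(352,222))}
rm={"top":comp(wood["top"],(317,158)),"scene":comp(wood["scene"],(240,270))}
bm={c:comp(wood[c]|tm[c],s) for c,s in(("top",(200,180)),("scene",(340,225)))}
for c in im: print(c,tm[c].sum(),rm[c].sum(),bm[c].sum(),heelline(c,tm[c],.063))
for c in("top","scene",None):
    o=lambda m:{k:v.astype(np.float32) for k,v in m.items() if c in(None,k)}
    p,f=fit(m_rest,o(rm),(.622,-.168,-.165));print(c,"rest",np.round(p,4),np.degrees(p[2]),f)
    p,f=fit(m_block,o(bm),(.62,.188,-.196));print(c,"block",np.round(p,4),np.degrees(p[2]),f)
E
```

```text
top 1446 1463 5360 (array([0.62161087, 0.17880458]), np.float64(-8.764336210050146), np.float64(0.2219588988468121), np.float64(0.06171235860085066))
scene 1402 1497 6095 (array([0.6192735 , 0.17663311]), np.float64(-9.046781467012098), np.float64(0.22085479197977348), np.float64(0.05855274974988309))Traceback (most recent call last):
  File "<stdin>", line 15, in <module>
  File "pose.py", line 23, in fit
    r=minimize(cost,v0,method="Nelder-Mead",options=dict(initial_simplex=v0+np.array([[0,0,0],[12,0,0],[0,12,0],[0,0,12]]),xatol=.1,fatol=.5))
    res = _minimize_neldermead(fun, x0, args, callback, bounds=bounds,
                               **options)
    fxr = func(xr)
    fx = function(np.copy(x), *(wrapper_args + args))
  File "pose.py", line 21, in cost
    p=np.array(v)/[1000,1000,200];return sum(np.abs(model(c,p)-o).sum() for c,o in obs.items())
                                         ~~~^^^^^^^^^^^^^^^^^^^^^^^^^^^^^^^^^^^^^^^^^^^^^^^^^^^
  File "pose.py", line 21, in <genexpr>
    p=np.array(v)/[1000,1000,200];return sum(np.abs(model(c,p)-o).sum() for c,o in obs.items())
                                                    ~~~~~^^^^^
  File "pose.py", line 17, in m_rest
    def m_rest(cam,p): return fill(None,[solid(cam,p,s*.045-.012,s*.045+.012,-.08,.08,0,.035) for s in(-1,1)]+[solid(cam,p,-.033,.033,s*.07-.006,s*.07+.006,0,.01) for s in(-1,1)])
                                         ~~~~~^^^^^^^^^^^^^^^^^^^^^^^^^^^^^^^^^^^^^^^^^^^^^^^
  File "pose.py", line 16, in solid
    return cv2.convexHull(proj(cam,P).astype(np.float32))[:,0]
                          ~~~~^^^^^^^
  File "pose.py", line 4, in proj
    c=bot.get_calibration(cam);T=np.linalg.inv(np.array(c["pose"]));p=(T[:3,:3]@np.asarray(P).T).T+T[:3,3]
ValueError: time passes only in moves, steps and waits
```

```bash
sed -i 's/^from workcell import bot/from workcell import bot\nCAL={c:bot.get_calibration(c) for c in("top","scene")}/; s/bot.get_calibration(cam);K/CAL[cam];K/' h.py; sed -i 's/c=bot.get_calibration(cam)/c=CAL[cam]/' pose.py
cat >> pose.py <<'E'
def comp(m,seed):
    n,l=cv2.connectedComponents(m.astype(np.uint8))
    y,x=np.nonzero(m);i=np.argmin((x-seed[0])**2+(y-seed[1])**2);return l==l[y[i],x[i]]
def whites(im):
    h=cv2.cvtColor(im,cv2.COLOR_RGB2HSV);return (h[...,1]<60)&(h[...,2]>190)
E
python3 - <<'E'
from pose import *
st()
im={c:bot.camera(c) for c in("top","scene")}
hsv={c:cv2.cvtColor(im[c],cv2.COLOR_RGB2HSV) for c in im}
wood={c:(hsv[c][...,0]>3)&(hsv[c][...,0]<32)&(hsv[c][...,1]>70)&(hsv[c][...,2]>75) for c in im}
tm={"top":comp(whites(im["top"]),(222,170)),"scene":comp(whites(im["scene"]),(352,222))}
rm={"top":comp(wood["top"],(317,158)),"scene":comp(wood["scene"],(240,270))}
bm={c:comp(wood[c]|tm[c],s) for c,s in(("top",(200,180)),("scene",(340,225)))}
for c in("top","scene",None):
    o=lambda m:{k:v.astype(np.float32) for k,v in m.items() if c in(None,k)}
    p,f=fit(m_rest,o(rm),(.622,-.168,-.165));print(c,"rest",np.round(p,4),np.degrees(p[2]),f)
    p,f=fit(m_block,o(bm),(.62,.188,-.196));print(c,"block",np.round(p,4),np.degrees(p[2]),f)
E
```

```text
1.5 [0.1429 0.5311 0.2313] [-179.998   -0.     164.943] [0.1 0.  0.1] 0.0853 [74.9  5.  10.1 95.1  0.  90. ]
top rest [ 0.6254 -0.1707 -0.1315] -7.536895686247255 353.625
top block [ 0.6241  0.1944 -0.1817] -10.408438239822004 359.3125
scene rest [ 0.6204 -0.1733 -0.1566] -8.972722419566486 765.5
scene block [ 0.6194  0.1918 -0.1823] -10.443009985781242 130.4375
None rest [ 0.621  -0.173  -0.1566] -8.975005986661616 1174.125
None block [ 0.6204  0.1917 -0.185 ] -10.596983941044817 537.5
```

Everything agrees. The block is at (0.620, 0.192) turned -10.5°, the rest at (0.623, -0.172) turned -8.5°, and the template middle at (0.620, 0.1775) turned -8.9°, with its heel about 27 mm inside the edge. Now I move above the template, fingers shut and tool x along the template's heel direction.

```bash
python3 -m pendant '[[[0,0,0,0,0,-0.107,0],[-3.3,-1.72,0,0,0,0,0],[-3.3,-1.72,0,0,0,0,0],[-3.3,-1.72,0,0,0,0,0],[-3.3,-1.72,0,0,0,0,0]]]' 60
python3 -m pendant '[[[-3.3,-1.72,0,0,0,0,0],[-3.3,-1.72,0,0,0,0,0],[-3.3,-1.72,0,0,0,0,0],[-3.3,-1.72,0,0,0,0,0],[-3.3,-1.72,0,0,0,0,0]]]'
python3 -m pendant '[[[-3.3,-1.72,0,0,0,0,0],[-3.3,-1.72,0,0,0,0,0],[-3.3,-1.72,0,0,0,0,0],[-3.3,-1.72,0,0,0,0,0],[-3.3,-1.72,0,0,0,0,0]]]'
cat > go.py <<'E'
import sys
from h import *
o=bot.get_obs();st()
t=np.array([float(v) for v in sys.argv[1:4]]);yaw=float(sys.argv[4])
Rm=R.from_euler("xyz",o["tcp_rot"],degrees=True);Rt=R.from_euler("xyz",[180,0,yaw],degrees=True)
print("shift now-axes cm",np.round(Rm.inv().apply(t-o["ee_pos"])*100,2),"target-axes",np.round(Rt.inv().apply(t-o["ee_pos"])*100,2),"rot rad",np.round((Rm.inv()*Rt).as_rotvec(),4))
E
python3 go.py 0.62 0.1775 0.1 171.1
```

```text
time: 2.02
ee_pos: [0.2615, 0.4441, 0.2299]
tcp_rot: [-180.0, -0.1, 172.0]
wrist_force: [0.2, 0.1, 0.5]
opening: 0.0258
time: 2.43
ee_pos: [0.4189, 0.3297, 0.2305]
tcp_rot: [179.9, -0.0, 172.1]
wrist_force: [1.3, 0.6, -0.8]
opening: -0.0001
time: 2.85
ee_pos: [0.5774, 0.2144, 0.2311]
tcp_rot: [179.8, 0.1, 172.1]
wrist_force: [0.3, 0.7, -0.3]
opening: 0.0002
2.85 [0.5774 0.2144 0.2311] [1.79815e+02 7.90000e-02 1.72092e+02] [ 0.3  0.7 -0.3] 0.0002 [20.3 14.2 20.5 96.2  0.1 28.2]
shift now-axes cm [-4.71 -3.11 13.11] target-axes [-4.78 -2.98 13.11] rot rad [0.0032 0.0014 0.0173]
```

```bash
python3 -m pendant '[[[-1.5,-1,1.5,0,0,0.017,0],[-1.4,-0.9,3,0,0,0,0],[-1.3,-0.8,3.5,0,0,0,0],[-0.4,-0.2,3,0,0,0,0],[0,0,1,0,0,0,0]]]'
python3 -m pendant '[[[0,0,0.5,0,0,0,0],[0,0,0,0,0,0,0]]]'
python3 go.py 0.62 0.1775 0.063 171.1
```

```text
time: 3.27
ee_pos: [0.6287, 0.1708, 0.1089]
tcp_rot: [179.7, 0.5, 170.6]
wrist_force: [-0.7, -0.6, -1.0]
opening: 0.0001
time: 3.43
ee_pos: [0.6273, 0.1703, 0.1011]
tcp_rot: [179.8, 0.2, 170.5]
wrist_force: [-0.5, 0.2, 0.8]
opening: -0.0001
3.4333 [0.6273 0.1703 0.1011] [179.798   0.222 170.528] [-0.5  0.2  0.8] -0.0001 [15.1 17.8 10.6 82.5  0.1 24.6]
shift now-axes cm [0.85 0.58 3.8 ] target-axes [0.83 0.6  3.81] rot rad [ 0.0035  0.0039 -0.01  ]
```

```bash
python3 -m pendant '[[[0.8,0.55,0.5,0.003,0.004,-0.01,0],[0,0,1,0,0,0,0],[0,0,0.8,0,0,0,0],[0,0,0,0,0,0,0]]]'
python3 -m pendant '[[[0,0,0.3,0,0,0,0],[0,0,0.2,0,0,0,0],[0,0,0,0,0,0,0]]]'
python3 go.py 0.62 0.1775 0.063 171.1
```

```text
time: 3.77
ee_pos: [0.6205, 0.1806, 0.0822]
tcp_rot: [179.8, 0.3, 171.3]
wrist_force: [-0.4, 0.1, -0.2]
opening: 0.0001
time: 4.02
ee_pos: [0.6208, 0.1816, 0.0783]
tcp_rot: [179.7, 0.5, 171.4]
wrist_force: [-0.0, 0.7, -1.2]
opening: 0.0001
4.0167 [0.6208 0.1816 0.0783] [179.74    0.464 171.411] [-0.   0.7 -1.2] 0.0001 [16.3 17.4  7.5 79.6  0.  24.9]
shift now-axes cm [ 0.03 -0.43  1.53] target-axes [ 0.02 -0.42  1.53] rot rad [0.0046 0.0081 0.0054]
```

```bash
python3 -m pendant '[[[0,-0.3,0.3,0.005,0.008,-0.005,0],[0,0,0.3,0,0,0,0],[0,0,0.2,0,0,0,0],[0,0,0,0,0,0,0]]]'
python3 -m pendant '[[[0,0,0.1,0,0,0,0],[0,0,0.1,0,0,0,0]]]'
python3 -m pendant '[[[0,0,0.1,0,0,0,0]]]'
```

```text
time: 4.35
ee_pos: [0.6209, 0.1782, 0.0703]
tcp_rot: [-180.0, 0.0, 171.7]
wrist_force: [0.2, 0.2, -1.1]
opening: -0.0
time: 4.52
ee_pos: [0.621, 0.178, 0.0681]
tcp_rot: [-180.0, 0.0, 171.7]
wrist_force: [0.7, -0.0, -0.6]
opening: -0.0001
time: 4.6
ee_pos: [0.621, 0.1779, 0.067]
tcp_rot: [-180.0, 0.0, 171.7]
wrist_force: [-0.7, -0.0, -0.8]
opening: -0.0003
```

```bash
python3 go.py 0.62 0.1775 0.063 171.1
```

```text
4.6 [0.621  0.1779 0.067 ] [-1.79963e+02  2.00000e-02  1.71684e+02] [-0.7 -0.  -0.8] -0.0003 [16.  18.   7.  79.  -0.  24.3]
shift now-axes cm [ 0.1  -0.06  0.4 ] target-axes [ 0.1  -0.06  0.4 ] rot rad [-0.0006  0.0004  0.0102]
```

```bash
python3 -m pendant '[[[0,0,0.08,0,0,0,0],[0,0,0.08,0,0,0,0]]]'
python3 -m pendant '[[[0,0,0.06,0,0,0,0]]]'
python3 -m pendant '[[[0,0,0.05,0,0,0,0]]]'
python3 -m pendant '[[[0,0,0.05,0,0,0,0]]]'
```

```text
time: 4.77
ee_pos: [0.6211, 0.1779, 0.0653]
tcp_rot: [-180.0, 0.0, 171.7]
wrist_force: [-0.2, 0.5, 0.7]
opening: -0.0001
time: 4.85
ee_pos: [0.6211, 0.178, 0.0646]
tcp_rot: [-180.0, 0.0, 171.7]
wrist_force: [0.4, 0.4, 0.0]
opening: 0.0001
time: 4.93
ee_pos: [0.621, 0.178, 0.064]
tcp_rot: [-180.0, 0.0, 171.7]
wrist_force: [0.8, 0.1, 1.3]
opening: -0.0002
time: 5.02
ee_pos: [0.621, 0.178, 0.0635]
tcp_rot: [-180.0, 0.0, 171.7]
wrist_force: [-0.1, -0.5, -0.4]
opening: 0.0001
```

```bash
python3 -m pendant '[[[0,0,0.04,0,0,0,0]]]'
python3 -m pendant '[[[0,0,0.03,0,0,0,0]]]'
python3 -m pendant '[[[0,0,0.03,0,0,0,0]]]'
python3 -m pendant '[[[0,0,0.03,0,0,0,0]]]'
```

```text
time: 5.1
ee_pos: [0.621, 0.178, 0.0631]
tcp_rot: [-180.0, 0.0, 171.7]
wrist_force: [-1.7, -0.7, 6.5]
opening: -0.0002
time: 5.18
ee_pos: [0.6211, 0.178, 0.0631]
tcp_rot: [-180.0, 0.0, 171.7]
wrist_force: [-2.2, -0.9, 4.5]
opening: -0.0002
time: 5.27
ee_pos: [0.6211, 0.178, 0.0631]
tcp_rot: [-180.0, 0.1, 171.7]
wrist_force: [-2.2, -0.5, 3.4]
opening: 0.0
time: 5.35
ee_pos: [0.621, 0.178, 0.0631]
tcp_rot: [-180.0, 0.1, 171.7]
wrist_force: [-1.5, -0.6, 3.6]
opening: -0.0001
```

Contact is at z = 0.0631, the expected plate top, and the stiffness is about 12 N/mm. I start dragging gently along tool +x.

```bash
python3 -m pendant '[[[0,0,0.06,0,0,0,0],[0.1,0,0.07,0,0,0,0]]]'
python3 -m pendant '[[[0.2,0,0.07,0,0,0,0]]]'
python3 -m pendant '[[[0.3,0,0.07,0,0,0,0],[0.3,0,0.07,0,0,0,0]]]'
```

```text
time: 5.52
ee_pos: [0.6208, 0.1782, 0.0631]
tcp_rot: [180.0, 0.2, 171.7]
wrist_force: [2.8, -0.6, 4.8]
opening: 0.0
time: 5.6
ee_pos: [0.6197, 0.1785, 0.0631]
tcp_rot: [179.9, 0.3, 171.7]
wrist_force: [0.9, -0.0, 5.1]
opening: -0.0002
time: 5.77
ee_pos: [0.6154, 0.1795, 0.0631]
tcp_rot: [179.9, 0.6, 171.6]
wrist_force: [1.9, -0.5, 5.1]
opening: -0.0
```

```bash
python3 -m pendant '[[[0.3,0,0.1,0,0.008,0,0],[0.3,0,0.1,0,0.003,0,0]]]'
python3 -m pendant '[[[0.3,0,0.1,0,0.003,0,0],[0.3,0,0.1,0,0.003,0,0]]]'
python3 - <<'E'
from pose import *
for c,s in(("top",(222,172)),("scene",(350,222))):
    m=comp(whites(bot.camera(c)),s);print(c,m.sum(),heelline(c,m,.063))
E
```

```text
time: 5.93
ee_pos: [0.611, 0.1807, 0.0631]
tcp_rot: [179.8, 0.2, 171.6]
wrist_force: [3.1, -0.7, 7.1]
opening: -0.0002
time: 6.1
ee_pos: [0.6067, 0.1818, 0.0631]
tcp_rot: [179.7, 0.1, 171.6]
wrist_force: [3.3, -1.0, 5.9]
opening: -0.0
top 9806 (array([0.48432411, 0.2473137 ]), np.float64(21.05605325157438), np.float64(0.6380313100272177), np.float64(0.1604268780864215))
scene 448 (array([0.67408264, 0.18620537]), np.float64(-32.48709338555086), np.float64(0.08751953238333621), np.float64(0.051897385214071966))
```

```bash
python3 - <<'E'
from h import *
save("scene","s2.png",(270,130,430,290),4)
for n,z in(("heel_end",.06),("template",.06)):
    for m in bot.mark_of("scene",n)[:2]: print(n,round(m["confidence"],2),np.round(m["uv"],1),np.round(ray("scene",m["uv"],z),4))
E
```

```text
heel_end 0.75 [329.8 193.4] [0.5025 0.1847 0.06  ]
template 0.77 [348.8 218.4] [0.6099 0.1732 0.06  ]
```

View pics/s2.png

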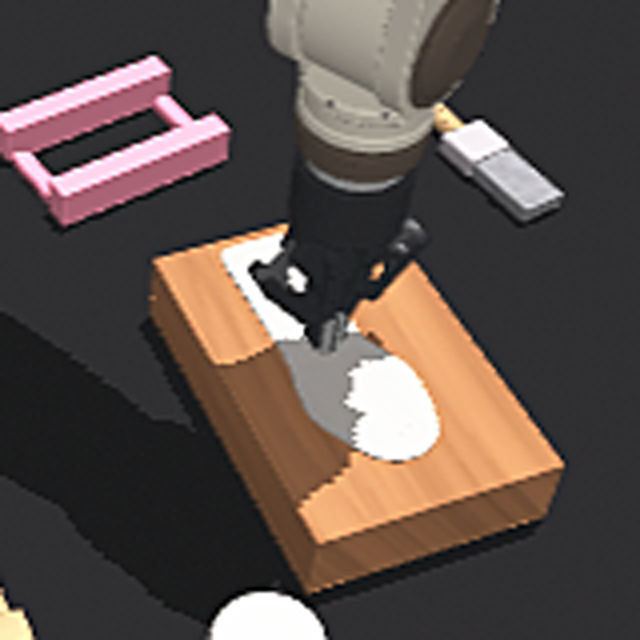

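The crop shows the template following the tips: the heel is now near the front edge and everything lies flat. I continue the drag.

```bash
python3 -m pendant '[[[0.4,-0.05,0.11,0.003,0.003,0,0],[0.4,-0.05,0.11,0.002,0.003,0,0],[0.5,-0.05,0.11,0.001,0.003,0,0]]]'
python3 -m pendant '[[[0.5,-0.05,0.11,0.001,0.003,0,0],[0.5,-0.05,0.11,0.001,0.003,0,0],[0.5,-0.05,0.11,0.001,0.003,0,0],[0.5,-0.05,0.11,0.001,0.003,0,0]]]'
python3 go.py 0.529 0.192 0.063 171.1
```

```text
time: 6.6
ee_pos: [0.5965, 0.1829, 0.0631]
tcp_rot: [179.8, 0.0, 171.6]
wrist_force: [3.7, 0.1, 7.2]
opening: -0.0
time: 6.93
ee_pos: [0.5799, 0.1848, 0.063]
tcp_rot: [179.8, -0.0, 171.6]
wrist_force: [3.4, -0.9, 6.5]
opening: -0.0002
6.9333 [0.5799 0.1848 0.063 ] [ 1.79825e+02 -3.30000e-02  1.71558e+02] [ 3.4 -0.9  6.5] -0.0002 [17.6 12.9  0.4 77.4  0.2 26. ]
shift now-axes cm [ 5.14 -0.04  0.01] target-axes [ 5.14 -0.08  0.  ] rot rad [ 0.003  -0.0006  0.008 ]
```

```bash
python3 -m pendant '[[[0.5,-0.05,0.11,0.001,0.003,0,0],[0.5,-0.05,0.11,0.001,0.003,0,0],[0.5,-0.05,0.11,0.001,0.003,0,0],[0.5,-0.05,0.11,0.001,0.003,0,0]]]'
python3 -m pendant '[[[0.5,-0.05,0.11,0.001,0.003,0,0],[0.5,-0.05,0.11,0.001,0.003,0,0],[0.5,-0.05,0.11,0.001,0.003,0,0],[0.5,-0.05,0.11,0.001,0.003,0,0]]]'
python3 go.py 0.529 0.192 0.063 171.1
python3 - <<'E'
from h import *
save("scene","s3.png",(270,130,430,290),4)
E
```

```text
time: 7.27
ee_pos: [0.5631, 0.1868, 0.0631]
tcp_rot: [179.8, -0.1, 171.5]
wrist_force: [3.0, -0.3, 7.2]
opening: -0.0001
time: 7.6
ee_pos: [0.5464, 0.1889, 0.0631]
tcp_rot: [179.8, -0.2, 171.5]
wrist_force: [3.9, -0.6, 7.6]
opening: 0.0004
7.6 [0.5464 0.1889 0.0631] [179.775  -0.184 171.514] [ 3.9 -0.6  7.6] 0.0004 [18.9  8.9 -4.2 76.9  0.3 27.4]
shift now-axes cm [1.77 0.05 0.02] target-axes [1.77 0.04 0.01] rot rad [ 0.0039 -0.0032  0.0072]
```

View pics/s3.png

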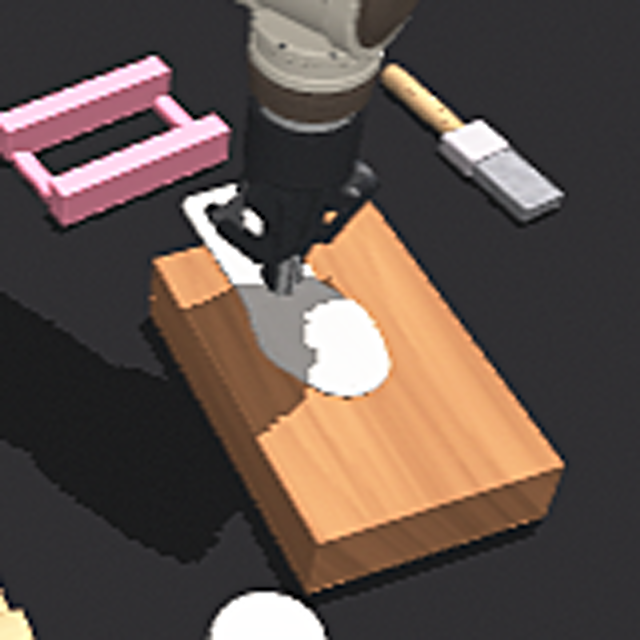

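The heel is now well past the edge (crop (185,200)). I drag the last 17 mm, then lift off.

```bash
python3 -m pendant '[[[0.5,-0.05,0.11,0.001,0.003,0,0],[0.5,-0.05,0.11,0.001,0.003,0,0],[0.5,-0.05,0.11,0.001,0.003,0,0],[0.4,-0.05,0.11,0.001,0.003,0,0],[0,0,0.08,0,0,0,0]]]'
python3 -m pendant '[[[0,0,0.05,0,0,0,0],[0,0,0.04,0,0,0,0],[0,0,0.04,0,0,0,0],[0,0,0,0,0,0,0]]]'
python3 -m pendant '[[[0,0,-0.5,0,0,0,0],[0,0,-3,0,0,0,0],[2,0,-3.5,0,0,0,100],[3.5,0,-2,0,0,0,100],[4,0,0,0,0,0,100]]]'
python3 -m pendant '[[[4,0,0,0,0,0,100],[4,0,0,0,0,0,100],[1,0,0,0,0,0,100],[0,0,0,0,0,0,100]]]'
python3 - <<'E'
from pose import *
for c,s in(("top",(218,198)),("scene",(340,200))):
    im=bot.camera(c);m=comp(whites(im),s);print(c,m.sum(),heelline(c,m,.063))
    if c=="scene": cv2.imwrite("pics/s4.png",cv2.resize(im[110:290,230:430,::-1],None,fx=3,fy=3))
E
```

```text
time: 8.07
ee_pos: [0.53, 0.191, 0.0631]
tcp_rot: [179.7, -0.3, 171.5]
wrist_force: [-3.4, -0.6, 5.8]
opening: 0.0001
time: 8.4
ee_pos: [0.53, 0.191, 0.0631]
tcp_rot: [179.7, -0.2, 171.5]
wrist_force: [1.2, -0.1, 1.7]
opening: 0.0005
time: 8.82
ee_pos: [0.4356, 0.2034, 0.1526]
tcp_rot: [179.9, -0.6, 171.3]
wrist_force: [-0.6, 1.2, 1.1]
opening: 0.0358
time: 9.15
ee_pos: [0.3384, 0.2175, 0.1558]
tcp_rot: [179.8, -0.6, 171.4]
wrist_force: [0.5, 0.9, 0.8]
opening: 0.0834
top 1429 (array([0.53123556, 0.19162941]), np.float64(-9.479707554920637), np.float64(0.22062569498326637), np.float64(0.06010645436587126))
scene 1202 (array([0.52889363, 0.18958579]), np.float64(-9.422425281895324), np.float64(0.22036497927685136), np.float64(0.05902462311749445))
```

View pics/s4.png

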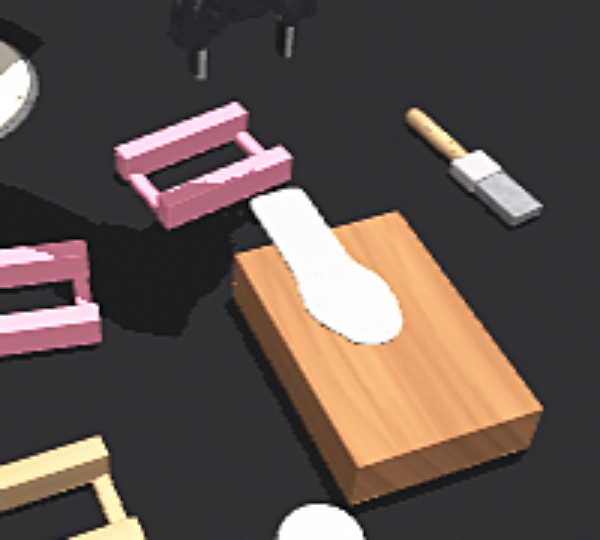

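The template is flat at (0.530, 0.1906), yaw -9.45°, with its heel about 66 mm out. Both cameras agree. Now above the heel, open, for the pinch at x = -78 mm.

```bash
python3 go.py 0.4531 0.2034 0.12 170.55
python3 -m pendant '[[[-3,0,0,0.002,-0.01,0.014,100],[-4,0,0.5,0,0,0,100],[-3,0,1,0,0,0,100],[-0.8,0,1,0,0,0,100],[0,0,0,0,0,0,100]]]'
python3 go.py 0.4531 0.2034 0.039 170.55
```

```text
9.25 [0.3403 0.2174 0.1556] [179.774  -0.631 171.314] [0.6 0.4 0.2] 0.0854 [ 32.2 -15.7 -17.4  88.6   0.6  40.8]
shift now-axes cm [-11.4    0.31   3.43] target-axes [-11.36   0.47   3.56] rot rad [ 0.0039 -0.011   0.0133]
time: 9.67
ee_pos: [0.4568, 0.1982, 0.128]
tcp_rot: [179.9, 0.0, 170.4]
wrist_force: [-1.3, 0.8, 0.0]
opening: 0.0852
9.6667 [0.4568 0.1982 0.128 ] [1.79868e+02 2.40000e-02 1.70429e+02] [-1.3  0.8  0. ] 0.0852 [23.4 -3.  -9.5 83.5  0.1 33. ]
shift now-axes cm [0.45 0.43 8.9 ] target-axes [0.45 0.45 8.9 ] rot rad [ 0.0023  0.0004 -0.0021]
```

```bash
python3 -m pendant '[[[0.4,0.4,0.5,0.002,0,-0.002,100],[0,0,1,0,0,0,100],[0,0,1,0,0,0,100],[0,0,0.3,0,0,0,100],[0,0,0,0,0,0,100]]]'
python3 go.py 0.4531 0.2034 0.039 170.55
```

```text
time: 10.08
ee_pos: [0.4515, 0.2028, 0.0959]
tcp_rot: [-179.9, -0.2, 170.5]
wrist_force: [0.3, 0.2, 0.4]
opening: 0.0855
10.0833 [0.4515 0.2028 0.0959] [-179.874   -0.209  170.489] [0.3 0.2 0.4] 0.0855 [ 24.2  -2.8 -12.8  80.3   0.   33.7]
shift now-axes cm [-0.17  0.1   5.69] target-axes [-0.15  0.09  5.69] rot rad [-0.0022 -0.0036 -0.0011]
```

```bash
python3 -m pendant '[[[-0.1,0.1,1,-0.002,-0.003,0,100],[0,0,1.3,0,0,0,100],[0,0,1.3,0,0,0,100],[0,0,0.8,0,0,0,100],[0,0,0,0,0,0,100]]]'
python3 go.py 0.4531 0.2034 0.039 170.55
```

```text
time: 10.5
ee_pos: [0.4518, 0.205, 0.0504]
tcp_rot: [179.9, 0.2, 170.7]
wrist_force: [-0.4, -0.2, -0.5]
opening: 0.0851
10.5 [0.4518 0.205  0.0504] [179.852   0.186 170.653] [-0.4 -0.2 -0.5] 0.0851 [ 24.4  -2.2 -17.3  74.7   0.   33.7]
shift now-axes cm [-0.15 -0.14  1.14] target-axes [-0.16 -0.14  1.14] rot rad [0.0026 0.0032 0.0018]
```

```bash
python3 -m pendant '[[[-0.1,-0.15,0.4,0.002,0.003,0,100],[0,0,0.4,0,0,0,100],[0,0,0.3,0,0,0,100],[0,0,0,0,0,0,100]]]'
python3 go.py 0.4531 0.2034 0.039 170.55
```

```text
time: 10.83
ee_pos: [0.4529, 0.2037, 0.0396]
tcp_rot: [179.9, 0.1, 170.7]
wrist_force: [-0.4, -0.7, -0.8]
opening: 0.0858
10.8333 [0.4529 0.2037 0.0396] [1.79920e+02 8.00000e-02 1.70683e+02] [-0.4 -0.7 -0.8] 0.0858 [ 24.2  -1.7 -18.   73.6   0.   33.5]
shift now-axes cm [-0.03 -0.02  0.06] target-axes [-0.03 -0.02  0.06] rot rad [0.0014 0.0014 0.0023]
```

```bash
python3 -m pendant '[[[0,0,0,0,0,0,70],[0,0,0,0,0,0,60],[0,0,0,0,0,0,50],[0,0,0,0,0,0,40],[0,0,0,0,0,0,30]]]' 30
python3 -m pendant '[[[0,0,0,0,0,0,20],[0,0,0,0,0,0,20],[0,0,0,0,0,0,20]]]' 110
python3 go.py 0.4531 0.2034 0.039 170.55
```

```text
time: 11.25
ee_pos: [0.4536, 0.2039, 0.0408]
tcp_rot: [179.9, 0.2, 170.7]
wrist_force: [-0.7, 0.2, -1.1]
opening: 0.0568
time: 11.5
ee_pos: [0.4537, 0.2039, 0.0413]
tcp_rot: [179.9, 0.2, 170.7]
wrist_force: [-0.1, 0.4, -1.2]
opening: 0.054
11.5 [0.4537 0.2039 0.0413] [179.858   0.184 170.664] [-0.1  0.4 -1.2] 0.054 [ 24.2  -1.7 -17.9  73.7   0.   33.5]
shift now-axes cm [ 0.05 -0.06  0.23] target-axes [ 0.05 -0.06  0.23] rot rad [0.0025 0.0032 0.002 ]
```

```bash
python3 -m pendant '[[[0,0,0,0,0,0,20],[0,0,0,0,0,0,20]]]'
python3 - <<'E'
from h import *
save("scene","s5.png",(280,120,400,230),5)
E
```

```text
time: 11.67
ee_pos: [0.4537, 0.2039, 0.0413]
tcp_rot: [179.9, 0.2, 170.7]
wrist_force: [-0.3, 0.0, 0.8]
opening: 0.0543
```

View pics/s5.png

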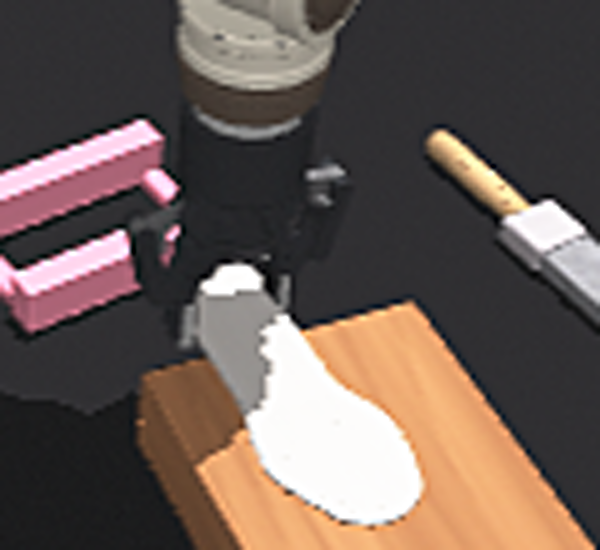

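The fingers are gripping the heel from both sides (crop about (190,320) and (285,290)). The opening has been steady at 54 mm since the full grip. I lift slowly.

```bash
python3 -m pendant '[[[0,0,-0.2,0,0,0,20],[0,0,-0.3,0,0,0,20],[0,0,-0.4,0,0,0,20],[0,0,-0.4,0,0,0,20],[0,0,-0.5,0,0,0,20]]]'
python3 -m pendant '[[[0,0,-0.6,0,0,0,20],[0,0,-0.8,0,0,0,20],[0,0,-1,0,0,0,20],[0,0,-0.6,0,0,0,20],[0,0,-0.3,0,0,0,20]]]'
python3 -m pendant '[[[0,0,-0.2,0,0,0,20],[0,0,0,0,0,0,20]]]'
python3 - <<'E'
from h import *
st();save("scene","s6.png",(270,100,410,240),4)
E
```

```text
time: 12.13
ee_pos: [0.4526, 0.2035, 0.0591]
tcp_rot: [179.9, 0.0, 170.7]
wrist_force: [0.1, -0.1, -2.1]
opening: 0.0536
time: 12.55
ee_pos: [0.453, 0.2037, 0.097]
tcp_rot: [179.9, 0.1, 170.7]
wrist_force: [0.2, 0.5, -1.4]
opening: 0.0539
time: 12.72
ee_pos: [0.4536, 0.2039, 0.1007]
tcp_rot: [179.8, 0.2, 170.7]
wrist_force: [-0.6, 0.3, -1.4]
opening: 0.0542
12.7167 [0.4536 0.2039 0.1007] [179.817   0.206 170.668] [-0.6  0.3 -1.4] 0.0542 [ 24.2  -3.1 -12.5  80.3   0.   33.5]
```

View pics/s6.png

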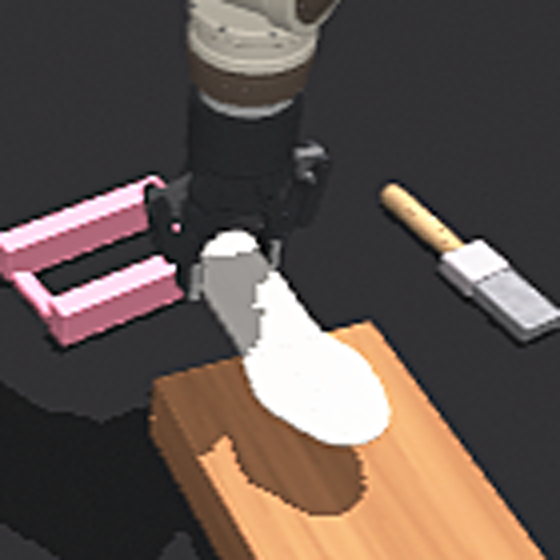

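The template is held level and clear, with its shadow on the block below. I check its pose and tilt by triangulation, then carry it.

```bash
cat > tri.py <<'E'
from pose import *
def outline(cam,P,yaw,pit,toe=True):
    pass
def tri(seedt,seeds,z0):
    ex=[]
    for c,s in(("top",seedt),("scene",seeds)):
        m=comp(whites(bot.camera(c)),s);ctr,y,L,w=heelline(c,m,z0)
        ys,xs=np.nonzero(m);W=np.array([ray(c,p,z0)[:2] for p in np.c_[xs,ys]]);d=np.array([np.cos(np.radians(y)),np.sin(np.radians(y))])
        t=W@d;e=[np.r_[W[np.argsort(t)[:6]].mean(0),z0],np.r_[W[np.argsort(t)[-6:]].mean(0),z0]]
        print(c,m.sum(),np.round(ctr,4),round(y,2),round(L,4));ex.append(e)
    for k,n in((0,"heel"),(1,"toe")):
        o=[np.array(CAL[c]["pose"])[:3,3] for c in("top","scene")]
        d=[ex[i][k]-o[i] for i in(0,1)];A=np.c_[d[0],-d[1]]
        l=np.linalg.lstsq(A,o[1]-o[0],rcond=None)[0];a=o[0]+l[0]*d[0];b=o[1]+l[1]*d[1]
        print(n,np.round((a+b)/2,4),"gap",round(np.linalg.norm(a-b),4))
E
python3 -c "
from tri import *
tri((216,195),(355,195),.122)"
python3 -m pendant '[[[0,0,-0.5,0,0,0,20],[0,0,-1,0,0,0,20],[0,0,-1.2,0,0,0,20],[-0.2,-0.5,-0.7,0,0,0,20],[-0.4,-1,0,0,0,0,20]]]'
```

```text
top 909 [0.5689 0.1887] -11.95 0.1436
scene 879 [0.5555 0.1891] -20.17 0.1729
heel [0.4995 0.1992 0.1469] gap 0.0079
toe [0.6386 0.1804 0.118 ] gap 0.0086
time: 13.28
ee_pos: [0.4557, 0.1879, 0.1361]
tcp_rot: [179.9, 0.0, 170.8]
wrist_force: [0.8, -0.5, -1.2]
opening: 0.054
```

The toe tip triangulates to (0.6386, 0.180, 0.118), within 4 mm of a level hold, so there is no slip. I carry it towards the rest.

```bash
python3 -m pendant '[[[-0.7,-1.6,0,0,0,0,20],[-0.9,-2,0,0,0,0,20],[-0.9,-2,0,0,0,0,20],[-0.9,-2,0,0,0,0,20],[-0.9,-2,0,0,0,0,20]]]'
python3 -m pendant '[[[-0.9,-2,0,0,0,0,20],[-0.9,-2,0,0,0,0,20],[-0.9,-2,0,0,0,0,20],[-0.9,-2,0,0,0,0,20],[-0.9,-2,0,0,0,0,20]]]'
python3 -m pendant '[[[-0.9,-2,0,0,0,0,20],[-0.8,-2,0,0,0,0,20],[-0.8,-1.8,0,0,0,0,20],[-0.4,-0.8,0,0,0,0,20],[0,0,0,0,0,0,20]]]'
python3 go.py 0.5456 -0.1594 0.1 171.3
```

```text
time: 13.7
ee_pos: [0.4846, 0.0809, 0.1388]
tcp_rot: [179.8, 0.2, 171.0]
wrist_force: [0.1, -0.2, -1.2]
opening: 0.0543
time: 14.12
ee_pos: [0.514, -0.0352, 0.1405]
tcp_rot: [179.9, 0.4, 170.9]
wrist_force: [0.5, 0.1, -1.4]
opening: 0.0541
time: 14.53
ee_pos: [0.532, -0.1168, 0.1414]
tcp_rot: [-180.0, 0.5, 170.6]
wrist_force: [-0.9, 0.1, -2.2]
opening: 0.0542
14.5333 [ 0.532  -0.1168  0.1414] [-179.994    0.453  170.586] [-0.9  0.1 -2.2] 0.0542 [-12.4   2.9  -2.1  84.6   0.   -3. ]
shift now-axes cm [-2.01 -3.98  4.16] target-axes [-1.99 -4.    4.14] rot rad [-0.0001  0.0079 -0.0125]
```

```bash
python3 -m pendant '[[[-0.8,-1.5,0.6,0,0.008,-0.012,20],[-0.8,-1.6,1,0,0,0,20],[-0.3,-0.6,1,0,0,0,20],[0,0,0.6,0,0,0,20],[0,0,0,0,0,0,20]]]'
python3 go.py 0.5456 -0.1594 0.08 171.3
python3 - <<'E'
from tri import *
o=bot.get_obs();z=o["ee_pos"][2]+.0217
tri((330,160),(255,260),z)
save("scene","s7.png",(170,170,310,310),4)
E
```

```text
time: 14.95
ee_pos: [0.5444, -0.1566, 0.109]
tcp_rot: [180.0, 0.0, 171.3]
wrist_force: [0.4, 1.0, -1.2]
opening: 0.054
14.95 [ 0.5444 -0.1566  0.109 ] [1.79956e+02 3.00000e-03 1.71268e+02] [ 0.4  1.  -1.2] 0.054 [-16.1   6.6  -1.7  81.7   0.   -7.3]
shift now-axes cm [-0.16 -0.26  2.9 ] target-axes [-0.16 -0.26  2.9 ] rot rad [ 0.0008  0.     -0.0006]
top 12035 [ 0.3955 -0.1597] -15.91 0.6503
scene 1506 [ 0.6474 -0.1689] -14.67 0.1719
heel [-0.013 -0.016 -0.562] gap 0.1977
toe [ 0.7234 -0.204   0.1352] gap 0.0491
```

View pics/s7.png

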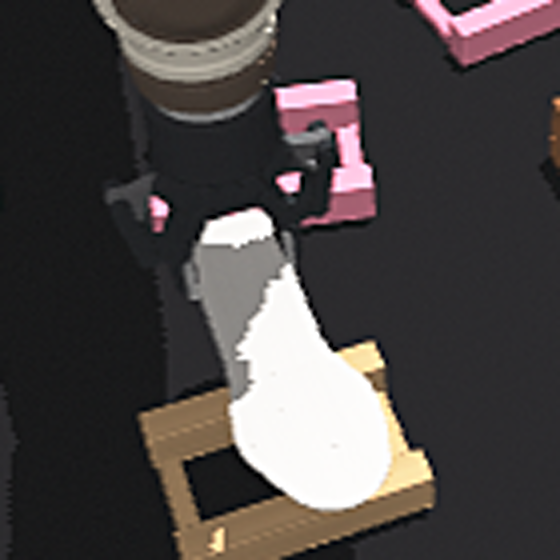

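The template hangs level over the wooden rest (scene crop (310,420)). I correct 2–3 mm and descend.

```bash
python3 -m pendant '[[[-0.15,-0.25,0.6,0,0,0,20],[0,0,1,0,0,0,20],[0,0,1.2,0,0,0,20],[0,0,0.7,0,0,0,20],[0,0,0,0,0,0,20]]]'
python3 go.py 0.5456 -0.1594 0.03 171.3
```

```text
time: 15.52
ee_pos: [0.547, -0.1574, 0.0742]
tcp_rot: [180.0, 0.3, 171.5]
wrist_force: [0.2, -0.7, -0.7]
opening: 0.0538
15.5167 [ 0.547  -0.1574  0.0742] [179.982   0.303 171.474] [ 0.2 -0.7 -0.7] 0.0538 [-16.1   7.1  -5.   77.6   0.1  -7.6]
shift now-axes cm [ 0.13 -0.22  4.42] target-axes [ 0.11 -0.22  4.42] rot rad [0.0003 0.0053 0.003 ]
```

```bash
python3 -m pendant '[[[0.1,-0.2,0.5,0,0.004,0,20],[0,0,0.9,0,0,0,20],[0,0,1.2,0,0,0,20],[0,0,0.5,0,0,0,20],[0,0,0,0,0,0,20]]]'
python3 go.py 0.5456 -0.1594 0.025 171.3
```

```text
time: 15.93
ee_pos: [0.545, -0.1592, 0.0389]
tcp_rot: [180.0, -0.0, 171.5]
wrist_force: [-1.4, -0.5, -1.9]
opening: 0.0539
15.9333 [ 0.545  -0.1592  0.0389] [ 1.79971e+02 -3.30000e-02  1.71473e+02] [-1.4 -0.5 -1.9] 0.0539 [-16.3   8.1  -7.8  74.1   0.   -7.8]
shift now-axes cm [-0.06 -0.01  1.39] target-axes [-0.06 -0.01  1.39] rot rad [ 0.0005 -0.0006  0.003 ]
```

```bash
python3 -m pendant '[[[0,0,0.4,0,0,0,20],[0,0,0.4,0,0,0,20],[0,0,0.3,0,0,0,20],[0,0,0,0,0,0,20]]]'
python3 -m pendant '[[[0,0,0.15,0,0,0,20],[0,0,0.1,0,0,0,20],[0,0,0.1,0,0,0,20]]]'
python3 -m pendant '[[[0,0,0.08,0,0,0,20]]]'
python3 go.py 0.5456 -0.1594 0.0163 171.3
```

```text
time: 16.27
ee_pos: [0.5449, -0.1592, 0.0266]
tcp_rot: [180.0, -0.1, 171.5]
wrist_force: [-0.3, 0.1, -2.1]
opening: 0.054
time: 16.52
ee_pos: [0.5454, -0.1593, 0.0235]
tcp_rot: [180.0, 0.0, 171.5]
wrist_force: [0.2, 0.1, -1.5]
opening: 0.0539
time: 16.6
ee_pos: [0.5455, -0.1594, 0.0228]
tcp_rot: [180.0, 0.0, 171.5]
wrist_force: [-0.3, -0.1, -1.3]
opening: 0.0538
16.6 [ 0.5455 -0.1594  0.0228] [1.79979e+02 3.70000e-02 1.71464e+02] [-0.3 -0.1 -1.3] 0.0538 [-16.3   8.6  -9.1  72.3   0.   -7.8]
shift now-axes cm [-0.01 -0.    0.65] target-axes [-0.01 -0.    0.65] rot rad [0.0004 0.0007 0.0029]
```

```bash
python3 -m pendant '[[[0,0,0.1,0,0,0,20],[0,0,0.1,0,0,0,20]]]'
python3 -m pendant '[[[0,0,0.08,0,0,0,20]]]'
python3 -m pendant '[[[0,0,0.06,0,0,0,20]]]'
python3 -m pendant '[[[0,0,0.06,0,0,0,20]]]'
python3 -m pendant '[[[0,0,0.05,0,0,0,20]]]'
```

```text
time: 16.77
ee_pos: [0.5458, -0.1594, 0.021]
tcp_rot: [180.0, 0.1, 171.5]
wrist_force: [-0.4, -0.1, -1.6]
opening: 0.0542
time: 16.85
ee_pos: [0.5458, -0.1594, 0.0202]
tcp_rot: [180.0, 0.1, 171.5]
wrist_force: [-0.1, -0.7, -1.2]
opening: 0.0537
time: 16.93
ee_pos: [0.5458, -0.1594, 0.0195]
tcp_rot: [180.0, 0.1, 171.5]
wrist_force: [-1.3, -0.3, -1.5]
opening: 0.0538
time: 17.02
ee_pos: [0.5458, -0.1594, 0.0188]
tcp_rot: [180.0, 0.1, 171.5]
wrist_force: [-0.8, 0.3, -0.7]
opening: 0.0539
time: 17.1
ee_pos: [0.5458, -0.1594, 0.0183]
tcp_rot: [180.0, 0.1, 171.5]
wrist_force: [0.4, -0.3, -1.5]
opening: 0.0539
```

```bash
python3 -m pendant '[[[0,0,0.05,0,0,0,20]]]'
python3 -m pendant '[[[0,0,0.05,0,0,0,20]]]'
python3 -m pendant '[[[0,0,0.05,0,0,0,20]]]'
python3 -m pendant '[[[0,0,0.04,0,0,0,20]]]'
```

```text
time: 17.18
ee_pos: [0.5459, -0.1594, 0.0179]
tcp_rot: [180.0, 0.1, 171.5]
wrist_force: [-0.4, -0.1, -1.6]
opening: 0.0543
time: 17.27
ee_pos: [0.546, -0.1594, 0.0174]
tcp_rot: [180.0, 0.1, 171.5]
wrist_force: [0.2, -0.7, -0.8]
opening: 0.0539
time: 17.35
ee_pos: [0.546, -0.1595, 0.0169]
tcp_rot: [180.0, 0.1, 171.5]
wrist_force: [-0.3, -1.1, -0.6]
opening: 0.054
time: 17.43
ee_pos: [0.546, -0.1595, 0.0165]
tcp_rot: [180.0, 0.1, 171.5]
wrist_force: [-0.7, -0.1, -0.2]
opening: 0.0539
```

```bash
python3 -m pendant '[[[0,0,0.04,0,0,0,20]]]'
python3 -m pendant '[[[0,0,0.04,0,0,0,20]]]'
python3 -m pendant '[[[0,0,0.03,0,0,0,20]]]'
```

```text
time: 17.52
ee_pos: [0.5461, -0.1595, 0.0163]
tcp_rot: [180.0, 0.1, 171.5]
wrist_force: [-2.0, 1.3, 3.8]
opening: 0.0537
time: 17.6
ee_pos: [0.5462, -0.1595, 0.0163]
tcp_rot: [180.0, 0.1, 171.5]
wrist_force: [-2.4, 0.8, 4.2]
opening: 0.0543
time: 17.68
ee_pos: [0.5463, -0.1595, 0.0163]
tcp_rot: [180.0, 0.2, 171.5]
wrist_force: [-1.7, -0.3, 2.2]
opening: 0.0539
```

Contact came at exactly the expected height (0.0163) with about 4 N. I ease the grip, open, check that it lies, then rise.

```bash
python3 -m pendant '[[[0,0,0.02,0,0,0,50],[0,0,0.02,0,0,0,60]]]' 20
python3 -m pendant '[[[0,0,0,0,0,0,80],[0,0,0,0,0,0,100],[0,0,0,0,0,0,100],[0,0,0,0,0,0,100],[0,0,0,0,0,0,100]]]'
python3 - <<'E'
from h import *
save("scene","s8.png",(170,170,310,310),4);st()
E
```

```text
time: 17.85
ee_pos: [0.5464, -0.1596, 0.0163]
tcp_rot: [180.0, 0.2, 171.5]
wrist_force: [-0.8, 0.6, 3.5]
opening: 0.0542
time: 18.27
ee_pos: [0.5467, -0.1597, 0.0158]
tcp_rot: [180.0, 0.2, 171.5]
wrist_force: [-0.2, 0.5, -0.3]
opening: 0.0853
18.3167 [ 0.5467 -0.1596  0.0157] [179.996   0.217 171.468] [ 0.1 -0.7 -1.1] 0.0854 [-16.3   8.8  -9.7  71.3   0.   -7.8]
```

View pics/s8.png

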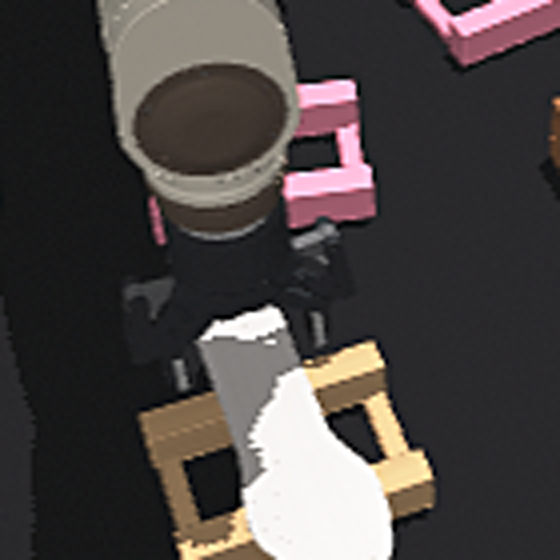

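The template rests across both bars, with the fingers open and clear on both sides. I rise straight up and retreat.

```bash
python3 -m pendant '[[[0,0,-0.5,0,0,0,100],[0,0,-1.5,0,0,0,100],[0,0,-3,0,0,0,100],[0,0,-3.5,0,0,0,100],[0,0,-3.5,0,0,0,100]]]'
python3 -m pendant '[[[3,0,-2,0,0,0,100],[4,0,0,0,0,0,100],[4,0,0,0,0,0,100],[4,0,0,0,0,0,100],[4,0,0,0,0,0,100]]]'
python3 -m pendant '[[[2,0,0,0,0,0,100],[0,0,0,0,0,0,100],[0,0,0,0,0,0,100]]]'
python3 - <<'E'
from tri import *
st();tri((330,170),(245,290),.038)
for n in("tin","hammer","brush"):
    for c in("top","scene"):
        for m in bot.mark_of(c,n)[:1]: print(c,n,round(m["confidence"],2),np.round(m["uv"],1))
save("scene","s9.png",(90,120,450,390),2)
E
```

```text
time: 18.73
ee_pos: [0.5417, -0.1583, 0.1318]
tcp_rot: [179.9, -0.6, 171.5]
wrist_force: [1.2, -0.7, -0.1]
opening: 0.0857
time: 19.15
ee_pos: [0.3563, -0.1308, 0.162]
tcp_rot: [-180.0, 0.1, 171.6]
wrist_force: [-0.6, -0.3, 0.5]
opening: 0.0854
time: 19.4
ee_pos: [0.3302, -0.1267, 0.1644]
tcp_rot: [-179.9, 0.4, 171.5]
wrist_force: [1.0, -0.1, 0.1]
opening: 0.0854
19.4 [ 0.3302 -0.1267  0.1644] [-179.922    0.399  171.507] [ 1.  -0.1  0.1] 0.0854 [-21.  -23.5 -22.1  90.9   0.  -12.5]
top 1354 [ 0.6245 -0.1708] -8.89 0.2201
scene 1937 [ 0.6223 -0.1722] -8.17 0.2209
heel [ 0.5158 -0.153   0.0393] gap 0.007
toe [ 0.7329 -0.178   0.0383] gap 0.0048
top tin 0.68 [277.2 122.5]
scene tin 0.76 [331.1 312.4]
top hammer 0.72 [407.3 216.3]
scene hammer 0.61 [128.1 286.9]
top brush 0.6 [137.7 227.9]
scene brush 0.8 [384.1 168.1]
```

View pics/s9.png

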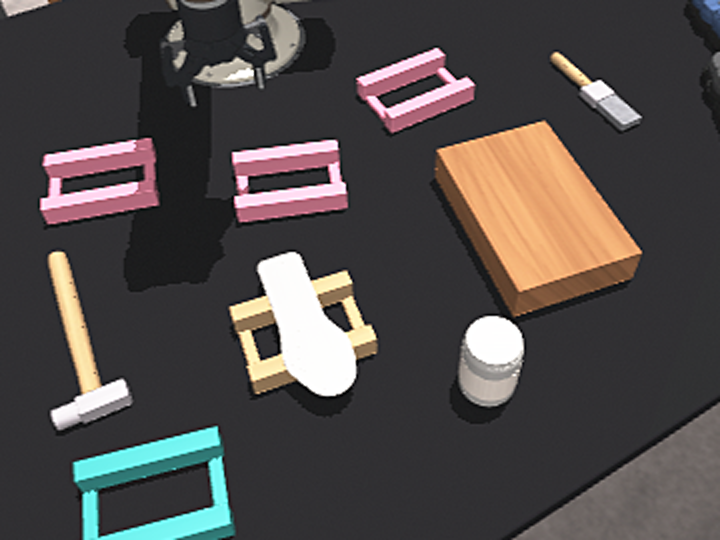

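The template lies centred over both bars at (0.623, -0.1715), yaw -8.5°. Its ends are at z 0.039 and 0.038, so it is flat, and the bystanders have not moved. I hand the job in.

```bash
python3 -c "
from workcell import bot
print(bot.job_done())"
```

```text
the job is handed in; nothing more can be done
None
```

The template lies flat and centred across both bars of the wooden rest, the fingers are off it, and the job is handed in. The hand-in reports no verdict; the clock read about 20 s of the 67 s allowed.

- **Slide:** I pressed with about 5–8 N and dragged it about 91 mm, until the heel stood about 66 mm past the front edge. Wrist force peaked at about 7.6 N in the end-of-call readings, well under 20 N.
- **Lift and lay down:** I gripped the heel at 110 N, lifted it about 59 mm clear of the block and carried it level. It touched the rest at the expected height with about 4 N.
- **Final position:** Both cameras put its middle within about 2 mm of the rest's centre and its length within about 1–2° of the rest's x. The two ends triangulate to 39 and 38 mm, against about 38 mm for the plate's top face.
- **Bystanders and arm:** The hammer, tin and brush look unmoved in the last picture. Their detector marks shifted by at most 4–5 pixels, which I take to be detector noise. The arm is clear of everything.

**Checks that failed or disagreed:**
- The gripper read 54 mm on the 58 mm heel throughout. It stayed steady and the template did not slip.
- Two camera checks of the template while it was held were spoiled by the arm or gripper hiding part of it. I judged those moments from the pictures and forces instead.
- The rest's angle measured -7.5° in one camera and -9.0° in the other, far inside the allowed 0.25 rad (14°).

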